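# Put the office stamps away in the tab-locked seal cabinet

## Robot

A 6-joint arm with a two-finger parallel gripper is mounted at the origin on the work surface. World frame = base frame: x ahead of the robot, y to its left, z up, the work surface at z = 0. Lengths are in m, angles in rad, forces in N, time in s.
With the tool pointing down it reaches from about 0.35 to 0.975 m from the base axis. Payload 4.9 kg.
Tool frame: the origin (TCP) lies at the very end of the fingers, on their centre line; the grasp point (between the pads) lies 19 mm behind it (ctrl.pinch_z is the distance from the TCP to the grasp point, in m); z points along the fingers, y is the line along which they close (so a half turn about z gives the same grasp; the last joint's range is limited). The gripper opens to 85 mm and grips with 20 to 120 N. Pads are 22 mm wide; open, the fingers measure 114 mm over their backs; the gripper's body (76 mm by 85 mm) begins 54 mm behind the grasp point. The pads swing forward as they close: fully open they stand 13 mm farther back than shut.
Start: joints at [-1.327, 0.053, 1.613, -0, 1.476, -0.119], TCP at [0.222, -0.584, 0.231] pointing down, gripper open.
Joint ranges: [-3.01, 3.01], [-1.01, 2.22], [0.06, 2.58], [-1.02, 4.17], [0.09, 2.62], [-3.14, 3.14]. Speed limits (rad/s): [2.57, 2.57, 3.14, 3.14, 3.14, 3.14].

## Interface

Orientations are given as a rotation vector (axis times angle).
In Python, from station import ctrl, optics gives the robot as it stands. The module is installed in compiled form; this text tells all that it offers.
- The arm moves only by the shell command python3 -m handwheel 'ROWS' [OPENING] [FORCE]. ROWS is JSON, one flat list of numbers, 6 for each row, row after row: the shift along the tool's x, y, z in m, then the turn, a rotation vector about the tool's x, y, z in degrees. A call has 1 to 20 rows; each row shifts and turns the commanded pose from where the row before left it, along the tool's axes as they then stand; what a row does not reach is not made up. A row lasts 1/10 s, in which the tool goes at most 50 mm and 8.59 degrees, less where a joint would pass 70% of its speed; a pose out of reach is approached as far as the arm can. A call is refused whole if a number of a shift passes 0.05 or a number of a turn 8.59, either way. A call with a gripper value outside its range is refused whole. OPENING is the closure, from 0 (fully open) to 1 (shut), set as the call begins (- or left out, the last holds). The fingers move at their own pace and stop on an object; FORCE is the grip in N (left out, the last holds). Time passes only in rows, so rows that do not move let the fingers close. It gives the time, the measured TCP pose, the force and the opening at its end, in the units of the state.
- ctrl.get_obs(): the state, without advancing time (a new reading comes with each control period).
- optics.get_image(name): name is "scene" or "top" or "wrist"; returns (picture, depth): 480x640x3 uint8, red, green, blue; 480x640 float32, m along the optical axis (not along the pixel's ray), 0 where there is no reading.
- optics.get_calibration(name): a dict with "fovy" (degrees; the focal length in pixels is half the picture's height over the tangent of half this angle, whatever the lens; pixels are square), "cx", "cy" (the principal point, pixels), "rvec" (rotation vector, rad) and "tvec" (3), from world to camera coordinates, as OpenCV has them; the wrist camera has in their place "mount" (4x4, takes a point from camera to tool coordinates, whose origin is the TCP and whose axes are the flange's). Camera axes: x right, y down, z forward; pixel columns grow to the right and rows downward; lengths in m; the calibration is good to about 2 mm. The wrist camera is an equidistant fisheye: a pixel r from the principal point sees the ray r / f radians off the axis. A picture is of the moment at which its call begins: read the wrist's pose just before it. get_calibration takes no time and is no camera call.
- ctrl.finish_job(): hands the job in, once; it reports no verdict.
The state is a dict: "t": time; "q": joint angles; "dq": joint speeds; "effort": joint torques, N m; "tool_pos": TCP position; "tool_rot": TCP orientation; "contact_force": force on the tool from outside, world axes, zero at the start; "wrist_torque": the same for the moment, N m; "opening": finger opening in m.
Only numpy, scipy, OpenCV 4.12 (cv2) and the standard library are available. Lean on these libraries where they do the work, as an engineer would, in place of code of your own. Each camera call takes 0.05 s, during which the arm holds its last target. There are 200 camera calls.

## Task

Signing is over: put the stamps away in the grey seal cabinet. First draw the red travel pin up out of the bore and park it, hanging upright by its collar and let go, in the yellow notch at the cabinet's side; then pinch both orange tabs of the dial on top, turn it from red to green and let the tabs spring out. Pull the drawer well out (at least 12 cm), put every stamp that is on the table into it, push it fully shut, and turn the dial back to red so that it latches; the pin stays in the notch, and the other things on the table stay where they are.

Things in the scene. Friction and masses are not known exactly. Their poses are not given: they have to be found in the camera images.
- cabinet: Grey steel seal cabinet, fixed: 190 mm deep (x), 240 wide (y), 110 high. Origin: centre of its underside. Its -x side faces the robot and has the one drawer. Its left (+y) side carries the steel bracket (upper face 96 mm above the table; the pin's 13 mm bore is at x -75, y +145 mm) and, 60 mm further back, the yellow notch.
- notch_seat (a point): Parking place of the pin: seat in the yellow notch on the cabinet's left side, at the plate's upper face (96 mm above the table). The notch is a slot 14 mm wide along x, open to +y (outwards), above and below, in a plate 10 mm thick; its closed end is 10 mm to -y of this point, its open end 22 mm to +y. The pin hangs in it upright by its collar. Axes as the cabinet.
- pin_grip (a point): Travel pin, 105 mm long, 80 g, upright in the bore at the start: red round grip 16 mm across, 45 mm long; below it a steel collar 24 mm across, 5 mm thick, then a steel shaft 10 mm across, 55 mm long. This point is in the grip, 33 mm above the collar's underside, 17 mm below the top. It sits loosely in bracket and drawer ear and lifts straight out. z: up along the pin.
- pin_collar (a point): Centre of the underside of the pin's collar, 33 mm below pin_grip; this face rests on the bracket or on the notch plate.
- dial_grip (a point): Tab-lock dial on the cabinet's top: point on its vertical axis, 36 mm above the top, where to pinch. Two orange tabs stand at +y and -y of this frame, which turns with the dial: outer faces 56 mm apart, each 22 mm wide, 13 to 46 mm above the cabinet's top. Between them a black hub, 20 mm across; below and around them a steel rim 12 mm high, 84 mm across.
- dial (a joint): Dial angle in rad, growing clockwise from above: 0 locked (white pointer at the red mark), 1.2 open (at the green mark); stops at -0.02 and 1.22. It turns only while BOTH tabs are pinched in by more than 4 mm; let go at either end, the tabs spring out and latch. Unless it is open the drawer is held shut.
- tab_a (a joint): How far the tab on the +y side of the dial is pressed in, m: 0 out (latched), 0.008 fully in. Spring: about 5 N to start, 10 N fully in.
- tab_b (a joint): The same for the tab on the -y side.
- drawer (a joint): Drawer opening in m: 0 shut, 0.145 fully out (towards the cabinet's -x). About 2 N of friction; it stays where it is left.
- drawer_pull (a point): Centre of the drawer's aluminium pull: upright plate on top of the blue drawer front, 10 mm thick (x), 70 mm wide (y), standing 24 mm above the cabinet's top (upper edge 134 mm above the table); this point is 14 mm below that edge. Moves with the drawer; axes as the cabinet.
- drawer_floor (a point): Centre of the drawer's inner floor, 12 mm above the table; inside 125 mm long (x) and 200 mm wide (y), side walls rising 44 mm above the floor, and 88 mm of height under the cabinet's top. Moves with the drawer; axes as the cabinet.
- stamp_a_mid (a point): Office stamp with a red upper part: black foot 50 x 46 x 22 mm, red body 42 x 28 mm above it, 70 mm high in all, standing on the table; two to four of the four stamps are there. The point is its centre, 35 mm up; x along its 50 mm side, y across it (28 mm to grasp, above the foot), z up. About 120 g.
- stamp_b_mid (a point): Office stamp with a blue upper part: black foot 50 x 46 x 22 mm, blue body 42 x 28 mm above it, 70 mm high in all, standing on the table; two to four of the four stamps are there. The point is its centre, 35 mm up; x along its 50 mm side, y across it (28 mm to grasp, above the foot), z up. About 120 g.
- stamp_c_mid (a point): Office stamp with a green upper part: black foot 50 x 46 x 22 mm, green body 42 x 28 mm above it, 70 mm high in all, standing on the table; two to four of the four stamps are there. The point is its centre, 35 mm up; x along its 50 mm side, y across it (28 mm to grasp, above the foot), z up. About 120 g.
- stamp_d_mid (a point): Office stamp with a yellow upper part: black foot 50 x 46 x 22 mm, yellow body 42 x 28 mm above it, 70 mm high in all, standing on the table; two to four of the four stamps are there. The point is its centre, 35 mm up; x along its 50 mm side, y across it (28 mm to grasp, above the foot), z up. About 120 g.
- glasses_case: Bystander to leave alone: black glasses case, 160 x 62 x 40 mm; origin in the middle of its underside.
- tea_cup: Bystander to leave alone: white mug, 76 mm across, 65 high; origin in the middle of its underside.
- ink_pad: Bystander to leave alone: dark blue ink pad, 100 x 70 x 18 mm; origin in the middle of its underside.
- stapler: Bystander to leave alone: stapler, 130 x 34 x 46 mm; origin in the middle of its underside.
There are look-alikes about, which are no part of the job. What is shaped like the part that bears stamp_a_mid but purple is not meant.

How it is judged:
By the outcome, as a careful person would: the job done as asked, in the order asked, and still so for the second after the job is handed in, with the robot touching nothing.
Of stamp_a, stamp_b, stamp_c, stamp_d only 2 to 4 are there at a start; the rules pass over those that are not, and their reading is None.
At some moment in a run one of stamp_a, stamp_b, stamp_c, stamp_d may be knocked a few centimetres aside while the robot is not near it.
It also fails if it takes over 210 s, if anything falls off the work surface, if the arm or the gripper's body presses on something with over 40 N, if the wrist force passes 120 N, or if a joint passes its speed limit or range.

## Working session

There is one attempt and no reset: what is moved stays moved. The work goes in short steps, Python scripts to look and compute and a shell command to move; the robot and the scene stay as the last step left them, time stands still between calls to the robot, and variables do not carry over. Pictures are saved under pics/ and viewed, on a budget of 17 in all, crops included, one or two more only if the job needs it, and the job is handed in when it is done.

```bash
mkdir -p pics
cat > h.py <<'E'
import numpy as np, cv2
from scipy.spatial.transform import Rotation as R
from station import ctrl, optics
def K(n):
    c=optics.get_calibration(n); f=240/np.tan(np.radians(c["fovy"])/2); return c,f
def snap(n,fn=None):
    im,d=optics.get_image(n)
    if fn: cv2.imwrite("pics/"+fn,im[:,:,::-1])
    return im,d
def cloud(n,d):  # world points, static cams
    c,f=K(n); v,u=np.mgrid[0:480,0:640]
    P=np.stack([(u-c["cx"])/f*d,(v-c["cy"])/f*d,d],-1)
    Rm=R.from_rotvec(np.ravel(c["rvec"])).as_matrix(); return (P-np.ravel(c["tvec"]))@Rm
def proj(n,p):
    c,f=K(n); q=R.from_rotvec(np.ravel(c["rvec"])).as_matrix()@np.array(p)+np.ravel(c["tvec"]); return q[0]/q[2]*f+c["cx"],q[1]/q[2]*f+c["cy"]
def wrays(u,v,T):  # wrist pixel -> origin, world dir
    c,f=K("wrist"); x=u-c["cx"];y=v-c["cy"];r=np.hypot(x,y);th=r/f;s=np.sin(th)/max(r,1e-9)
    M=T@np.array(c["mount"]); return M[:3,3],M[:3,:3]@np.array([x*s,y*s,np.cos(th)])
def tcp():
    o=ctrl.get_obs(); T=np.eye(4);T[:3,:3]=R.from_rotvec(o["tool_rot"]).as_matrix();T[:3,3]=o["tool_pos"];return T
def to(x,y,z,yaw=None):  # shift in tool axes, and turn about tool z in deg to bring tool y to world angle yaw (deg, mod 180)
    T=tcp(); s=T[:3,:3].T@(np.array([x,y,z])-T[:3,3]); a=np.degrees(np.arctan2(T[1,1],T[0,1]))
    print("tool shift",s.round(4),"tool y at",round(a,2),"turn z", None if yaw is None else round(-((yaw-a+90)%180-90),2), "tilt z",T[:3,2].round(3))
E
python3 - <<'E'
from h import *
for n in("scene","top"):
    im,d=snap(n,n+"0.png"); print(n,optics.get_calibration(n)); np.savez("pics/"+n+"0.npz",im=im,P=cloud(n,d),d=d)
print(optics.get_calibration("wrist"),ctrl.get_obs())
E
```

```text
scene {'fovy': 51.594506408328016, 'cx': 320.8574166282176, 'cy': 249.22015163844293, 'rvec': array([ 1.38551342,  2.04530208, -0.96328177]), 'tvec': array([ 0.21071154, -0.24952642,  1.69279495])}
top {'fovy': 42.32882114916466, 'cx': 330.7825822087383, 'cy': 243.1068362070434, 'rvec': array([ 2.14294297, -2.20667141,  0.10428237]), 'tvec': array([-0.00226315,  0.54853124,  1.85188148])}
{'fovy': 65.70646984690485, 'cx': 326.378524711527, 'cy': 228.46298688448198, 'mount': array([[-6.58434123e-04, -9.45159655e-01, -3.26608012e-01,
         8.50419078e-02],
       [ 9.99999702e-01, -7.54186710e-04,  1.66538851e-04,
         1.31665669e-03],
       [-4.03729225e-04, -3.26607805e-01,  9.45159869e-01,
        -1.42124761e-01],
       [ 0.00000000e+00,  0.00000000e+00,  0.00000000e+00,
         1.00000000e+00]])} {'t': 0.1, 'q': array([-1.32703586e+00,  5.33043552e-02,  1.61417599e+00, -2.06140978e-05,
        1.47600749e+00, -1.19012623e-01]), 'dq': array([ 0.00126852, -0.00135443, -0.00122194, -0.00137735,  0.00014275,
       -0.00146593]), 'effort': array([-5.05917924e-04, -3.94908714e+01, -3.71360779e+01, -1.72442378e-04,
        3.94756251e-03,  2.70200212e-05]), 'tool_pos': array([ 0.22164057, -0.58376585,  0.23016606]), 'tool_rot': array([-3.08819353e+00, -5.66385088e-01,  2.17601562e-04]), 'contact_force': array([-0.31056635,  0.23145291,  0.11361292]), 'wrist_torque': array([-0.04305259,  0.03590225, -0.02998943]), 'opening': 0.0854392373107542}
```

View pics/scene0.png

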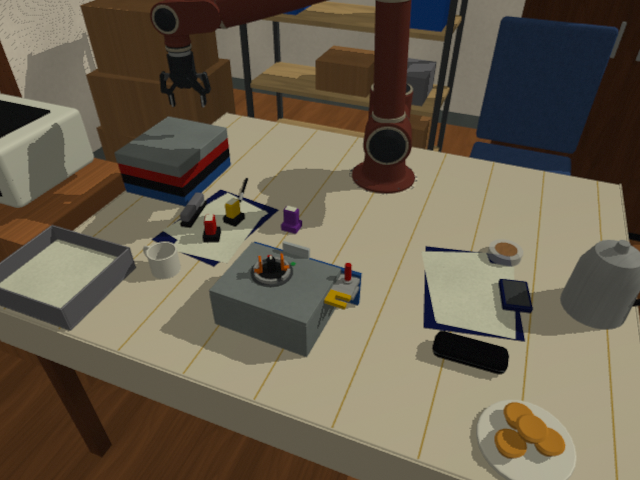

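View pics/top0.png

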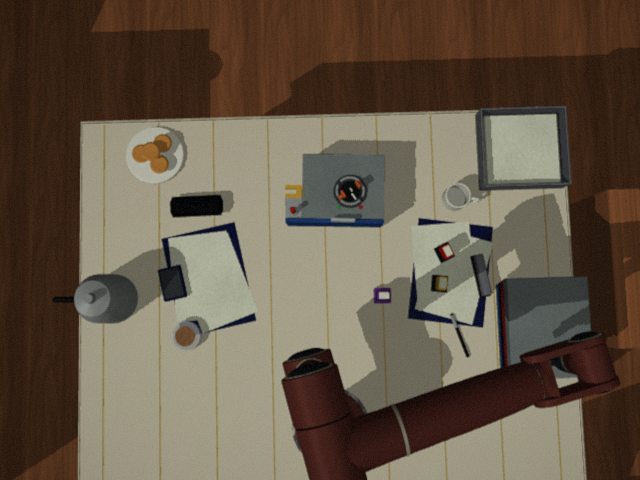

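The scene has the cabinet at top (343,190) with the pin at (293,210), the yellow notch at (293,190) and the dial at (350,191). Stamp candidates in the top view are red (445,251), yellow (440,284) and purple (382,295). Red and yellow fit the description; purple is the look-alike. I see no blue or green stamp. Next I'll confirm this in a crop and measure.

Run:
```python
from h import *
z=np.load("pics/top0.npz");im,P=z["im"],z["P"]
cv2.imwrite("pics/crop1.png",cv2.resize(im[145:325,275:515,::-1],None,fx=3.3,fy=3.3,interpolation=cv2.INTER_CUBIC))
z2=np.load("pics/scene0.npz")
def masks(im):
    h=cv2.cvtColor(im,cv2.COLOR_RGB2HSV);H,S,V=[h[...,i].astype(int) for i in range(3)]
    b=(S>130)&(V>60)
    return dict(red=b&((H<6)|(H>172)),orange=b&(H>=6)&(H<18),yellow=b&(H>=19)&(H<34),green=b&(H>45)&(H<85),blue=b&(H>100)&(H<125),purple=b&(H>125)&(H<160))
for n,zz in(("top",z),("scene",z2)):
    for k,m in masks(zz["im"]).items():
        N,L,st,c=cv2.connectedComponentsWithStats(m.astype(np.uint8))
        for i in range(1,N):
            if st[i,4]>=12:
                p=zz["P"][L==i]; md=np.median(p,0)
                if 0.2<md[0]<1.1 and abs(md[1])<.75 and md[2]<.25: print(n,k,c[i].round(1),st[i,4],md.round(3),"zmax",p[:,2].max().round(3))
# cabinet top: z~0.11
m=(abs(P[...,2]-.11)<.008)&(abs(P[...,0]-.75)<.3)&(abs(P[...,1])<.3)
m=cv2.morphologyEx(m.astype(np.uint8),cv2.MORPH_OPEN,np.ones((5,5)))
N,L,st,c=cv2.connectedComponentsWithStats(m); i=1+np.argmax(st[1:,4])
print("cab top",cv2.minAreaRect(P[L==i][:,:2].astype(np.float32)),np.median(P[L==i],0))
```

```text
top red [360.3 206.5] 14 [ 0.644 -0.106  0.112] zmax 0.122
top red [292.4 209.5] 27 [0.637 0.089 0.144] zmax 0.152
top red [443.8 252.3] 70 [ 0.506 -0.351  0.065] zmax 0.076
top red [504.3 335.6] 119 [ 0.259 -0.509  0.096] zmax 0.124
top orange [153.7 152.8] 854 [0.839 0.506 0.038] zmax 1.895
top orange [358.1 184. ] 37 [ 0.706 -0.101  0.141] zmax 0.164
top orange [341.5 194.7] 51 [ 0.676 -0.052  0.129] zmax 0.162
top orange [184.7 335.6] 256 [0.283 0.426 0.024] zmax 1.895
top yellow [294.5 191. ] 154 [0.697 0.082 0.094] zmax 1.895
top yellow [439.8 283.2] 64 [ 0.415 -0.332  0.065] zmax 0.077
top blue [308.5 221.2] 229 [0.607 0.044 0.102] zmax 0.114
top blue [366.5 221.6] 141 [ 0.601 -0.123  0.102] zmax 0.114
top blue [498.  309.5] 14 [ 0.334 -0.516  0.02 ] zmax 0.03
top blue [499.  328.5] 16 [ 0.277 -0.515  0.022] zmax 0.035
top blue [500.  348.5] 12 [ 0.218 -0.515  0.02 ] zmax 0.034
top purple [376.4 293.1] 34 [ 0.394 -0.149  0.032] zmax 0.074
top purple [380.1 301.1] 17 [ 0.369 -0.161  0.02 ] zmax 0.067
scene red [176.  168.8] 1032 [ 0.414 -0.515  0.096] zmax 0.879
scene red [210.
[... 1111 characters left out ...]
w [524.3 377.9] 46 [ 0.684  0.51  -0.   ] zmax 0.003
scene yellow [438.  379.5] 18 [ 0.756  0.34  -0.001] zmax 0.002
scene yellow [424.4 432.5] 56 [ 0.891  0.34  -0.001] zmax 0.002
scene green [292.5 263.5] 12 [ 0.647 -0.043  0.111] zmax 0.112
scene blue [208.4 179.2] 357 [ 0.271 -0.516  0.023] zmax 0.879
scene blue [341.7 268.8] 12 [0.611 0.068 0.103] zmax 0.105
scene blue [356.5 273.7] 34 [0.613 0.105 0.103] zmax 0.105
scene blue [358.3 295.1] 16 [0.617 0.114 0.039] zmax 0.059
scene purple [293.5 221.1] 158 [ 0.396 -0.149  0.023] zmax 0.071
cab top ((0.6722151041030884, 0.024521388113498688), (0.12338228523731232, 0.07289361208677292), 19.711214065551758) [0.6779447  0.02956527 0.10961582]
```

View pics/crop1.png

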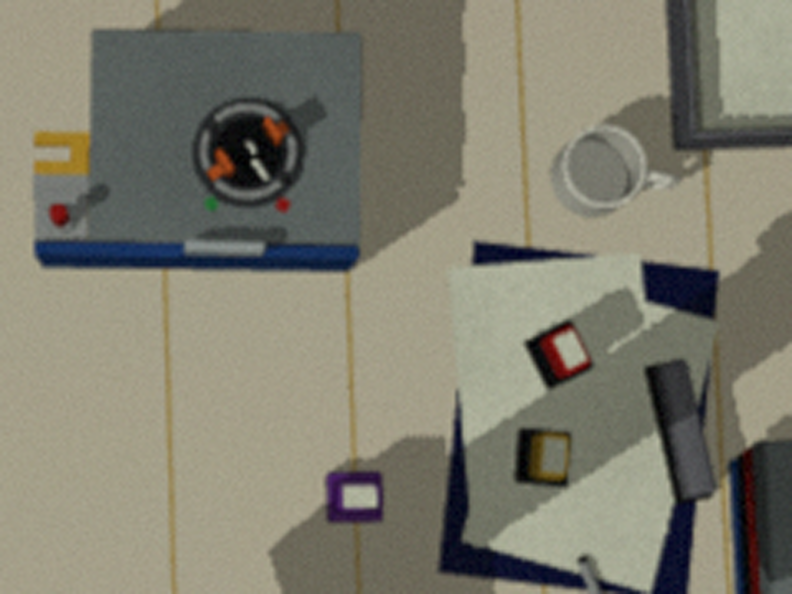

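Both are confirmed as red and yellow. I'll orient the tool, rise, and go above the pin with tool y along world x.

```bash
python3 -m handwheel '[0,0,-0.01,0,0,-8.5, 0,0,-0.01,0,0,-8.5, 0,0,-0.01,0,0,-8.5, 0,0,-0.01,0,0,-8.5, 0,0,-0.01,0,0,-8.5, 0,0,-0.01,0,0,-8.5, 0,0,-0.01,0,0,-8.5, 0,0,-0.01,0,0,-8.5, 0,0,0,0,0,-1.2]' 0.5 40
python3 -m handwheel '[0.033,0.02,0,0,0,0,0.033,0.02,0,0,0,0,0.033,0.02,0,0,0,0,0.033,0.02,0,0,0,0,0.033,0.02,0,0,0,0,0.033,0.02,0,0,0,0,0.033,0.02,0,0,0,0,0.033,0.02,0,0,0,0,0.033,0.02,0,0,0,0,0.033,0.02,0,0,0,0,0.033,0.02,0,0,0,0,0.033,0.02,0,0,0,0,0.033,0.02,0,0,0,0,0.033,0.02,0,0,0,0,0.033,0.02,0,0,0,0,0.033,0.02,0,0,0,0,0.033,0.02,0,0,0,0,0.033,0.02,0,0,0,0,0.033,0.02,0,0,0,0,0.033,0.02,0,0,0,0]'
python3 - <<'E'
from h import *
to(.64,.091,.28,0); im,d=snap("wrist","w1.png")
E
```

```text
t: 1.0
tool_pos: [0.2219, -0.5848, 0.3127]
tool_rot: [2.219, 2.221, -0.002]
contact_force: [0.2, 0.2, 0.4]
opening: 0.0427
t: 3.0
tool_pos: [0.6222, 0.0771, 0.3101]
tool_rot: [-2.224, -2.218, 0.002]
contact_force: [0.2, -0.3, 0.1]
opening: 0.0428
tool shift [0.0139 0.0178 0.03  ] tool y at -0.17 turn z -0.17 tilt z [-0.001 -0.    -1.   ]
```

View pics/w1.png

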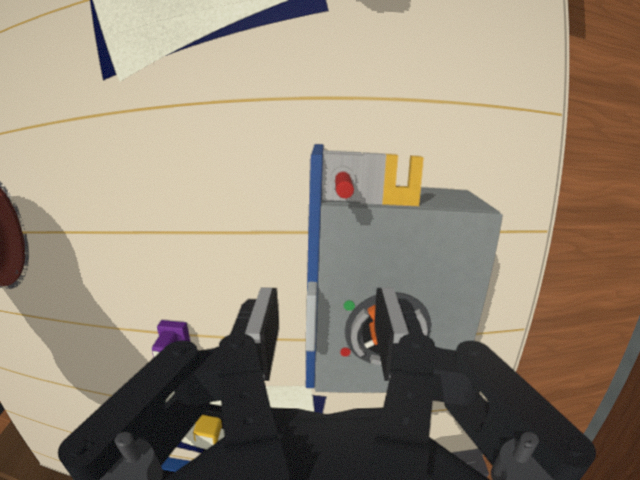

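The wrist view shows the pin at (344,185), the notch slot at (404,172) and the dial at (388,328). I'll compute rays.

```bash
cat >> h.py <<'E'
def hit(u,v,z,T=None):
    o,d=wrays(u,v,tcp() if T is None else T); return (o+d*(z-o[2])/d[2])[:2].round(4)
def wmask(im,lo,hi,smin=130,vmin=60):
    h=cv2.cvtColor(im,cv2.COLOR_RGB2HSV);H=h[...,0].astype(int)
    b=((H>=lo)&(H<=hi)) if lo<=hi else ((H>=lo)|(H<=hi))
    return (b&(h[...,1]>smin)&(h[...,2]>vmin)).astype(np.uint8)
def blobs(m,amin=30):
    N,L,st,c=cv2.connectedComponentsWithStats(m)
    return [(i,c[i],st[i],L==i) for i in range(1,N) if st[i,4]>=amin]
E
python3 - <<'E'
from h import *
im=cv2.imread("pics/w1.png")[:,:,::-1].copy()
for i,c,s,m in blobs(wmask(im,172,6)): print("red",c.round(1),s,"top",hit(s[0]+s[2]/2,s[1]+s[3]-8,.146),"mid",hit(*c,.127))
for i,c,s,m in blobs(wmask(im,19,34),300):
    print("yel",c.round(1),s,[ (round(float(r)),np.flatnonzero(m[r])[[0,-1]]) for r in (160,175,190)])
    row=m[165:181]; g=[np.flatnonzero(r) for r in row]
    for r in (160,168,176): 
        x=np.flatnonzero(m[r]); k=np.argmax(np.diff(x)); print(r,"slot",x[k],x[k+1],hit((x[k]+x[k+1])/2,r,.096))
    for cx in(402,405,408):
        y=np.flatnonzero(m[:,cx]); print("slot end",cx,y.min(),hit(cx,y.min(),.096))
# blue front top edge line -> yaw (right edge of blue)
b=wmask(im,100,125)
for r in (165,200,240,270,370):
    x=np.flatnonzero(b[r,300:340])+300; print(r,x[[0,-1]],hit(x[0],r,.11),hit(x[-1],r,.11))
for n,u,v,z in(("green",349,305,.11),("redm",346,352,.11),("corner front-left",323,206,.11),("backleft",501,213,.11),("pull y+",311,282,.134),("pull y-",310,348,.134)): print(n,hit(u,v,z))
E
```

```text
red [343.7 185.1] [336 172  18  26 359] top [0.6406 0.0942] mid [0.6404 0.0943]
red [  9.8 243.6] [  0 190  22  95 878] top [ 0.2314 -0.0043] mid [0.2251 0.0331]
red [345.  351.6] [341 348   9   8  63] top [ 0.6445 -0.0687] mid [ 0.6452 -0.0881]
yel [402.5 182.5] [ 383  154   40   52 1415] [(160, array([386, 422])), (175, array([385, 421])), (190, array([384, 420]))]
160 slot 396 410 [0.6996 0.1134]
168 slot 396 410 [0.7    0.1054]
176 slot 395 409 [0.6994 0.0974]
slot end 402 186 [0.6999 0.0873]
slot end 405 187 [0.703  0.0863]
slot end 408 181 [0.7057 0.0925]Traceback (most recent call last):
  File "<stdin>", line 5, in <module>
IndexError: index 0 is out of bounds for axis 0 with size 0
```

```bash
python3 -m handwheel '[0.0085,0.0092,0,0,0,0,0.0085,0.0092,0,0,0,0,0,0,0.04,0,0,0,0,0,0.04,0,0,0,0,0,0.04,0,0,0,0,0,0.04,0,0,0,0,0,0.02,0,0,0,0,0,0.01,0,0,0,0,0,0.006,0,0,0]'
python3 -m handwheel '[0,0,0,0,0,0,0,0,0,0,0,0,0,0,0,0,0,0,0,0,0,0,0,0,0,0,0,0,0,0]' 1 40
python3 - <<'E'
from h import *
im,d=snap("wrist","w2.png"); to(.6405,.094,.19)
E
```

```text
t: 3.95
tool_pos: [0.6403, 0.0921, 0.1146]
tool_rot: [-2.223, -2.219, 0.001]
contact_force: [0.6, 0.1, 1.1]
opening: 0.043
t: 4.45
tool_pos: [0.6403, 0.0926, 0.1169]
tool_rot: [2.222, 2.221, -0.0]
contact_force: [-5.6, -1.2, 4.3]
opening: 0.0149
tool shift [ 0.0014  0.0002 -0.0732] tool y at -0.01 turn z None tilt z [ 0. -0. -1.]
```

View pics/w2.png

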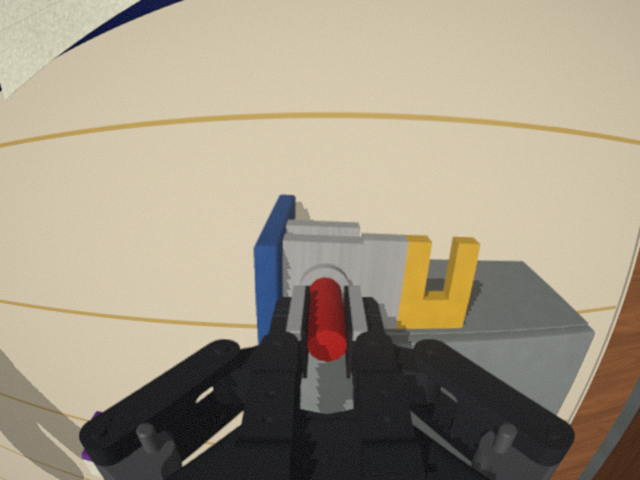

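Grip holds. Now lift 85 mm, go 60 mm back, and look before lowering.

```bash
python3 -m handwheel '[0,0,-0.01,0,0,0,0,0,-0.015,0,0,0,0,0,-0.02,0,0,0,0,0,-0.02,0,0,0,0,0,-0.02,0,0,0,0,0,0,0,0,0,0.001,0.02,0,0,0,0,0.001,0.02,0,0,0,0,0,0.02,0,0,0,0,0,0,0,0,0,0,0,0,0,0,0,0]' 1 60
python3 - <<'E'
from h import *
im,d=snap("wrist","w3.png"); to(.7005,.096,.117)
for r in range(0,0): pass
T=tcp();m=wmask(im,19,34)
for r in range(200,330,12):
    x=np.flatnonzero(m[r,350:480])+350
    if len(x)>3:
        k=np.argmax(np.diff(x)); print(r,x[0],x[k],x[k+1],x[-1],hit((x[k]+x[k+1])/2,r,.096))
E
```

```text
t: 5.6
tool_pos: [0.7, 0.0946, 0.1995]
tool_rot: [-2.221, -2.22, 0.001]
contact_force: [-0.1, 0.6, -0.4]
opening: 0.0144
tool shift [0.0014 0.0009 0.0828] tool y at -0.01 turn z None tilt z [-0.001  0.    -1.   ]
```

View pics/w3.png

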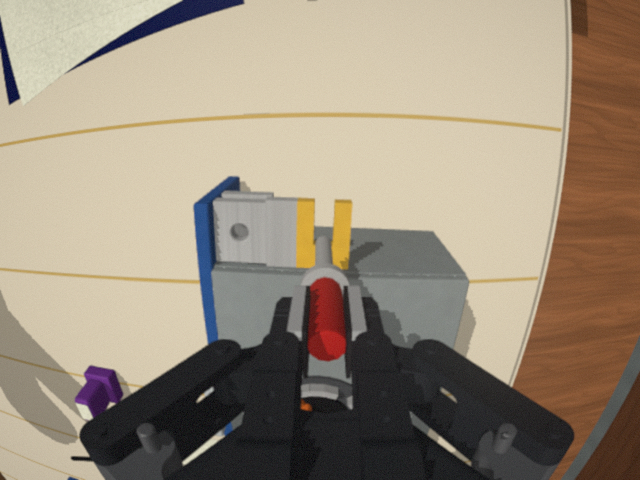

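The pin is held upright: tip at (323,237), slot between columns about 315 and 334. I'll check the numbers.

Run:
```python
from h import *
im=cv2.imread("pics/w3.png")[:,:,::-1].copy();m=wmask(im,19,34,90)
for r in (205,220,230):
    x=np.flatnonzero(m[r,280:370])+280; k=np.argmax(np.diff(x)); print(r,x[0],x[k],x[k+1],x[-1],hit((x[k]+x[k+1])/2,r,.096))
print("open end",hit(325,200,.096),"bore",hit(239,231,.096),"tip",hit(323,238,.1235))
```

```text
205 297 314 334 352 [0.6991 0.1099]
220 297 314 334 351 [0.6991 0.0991]
230 296 313 333 350 [0.6984 0.0917]
open end [0.6998 0.1135] bore [0.6383 0.091 ] tip [0.6986 0.0961]
```

```bash
python3 -m handwheel '[-0.002,0,0.01,0,0,0,0,0,0.015,0,0,0,0,0,0.015,0,0,0,0,0,0.015,0,0,0,0,0,0.015,0,0,0,0,0,0.01,0,0,0,0,0,0.002,0,0,0,0,0,0,0,0,0]'
python3 -m handwheel '[0,0,0,0,0,0,0,0,0,0,0,0,0,0,0,0,0,0,0,0,0,0,0,0,0,0,0,0,0,0]' 0.5 40
python3 -m handwheel '[0,0,-0.02,0,0,0,0,0,-0.04,0,0,0,0,0,-0.04,0,0,0,0,0,-0.04,0,0,0,0,0,0,0,0,0]'
python3 - <<'E'
from h import *
im,d=snap("wrist","w4.png"); print(tcp()[:3,3])
E
```

```text
t: 6.45
tool_pos: [0.6998, 0.0926, 0.1175]
tool_rot: [-2.221, -2.22, 0.002]
contact_force: [-2.6, 0.5, -1.5]
opening: 0.0143
t: 6.95
tool_pos: [0.7006, 0.0926, 0.1187]
tool_rot: [2.221, 2.221, 0.001]
contact_force: [-0.1, 0.2, 0.7]
opening: 0.0428
t: 7.45
tool_pos: [0.7037, 0.0927, 0.2679]
tool_rot: [2.215, 2.214, 0.016]
contact_force: [0.7, -0.5, 1.1]
opening: 0.0429
[0.70247278 0.09269477 0.26413696]
```

View pics/w4.png

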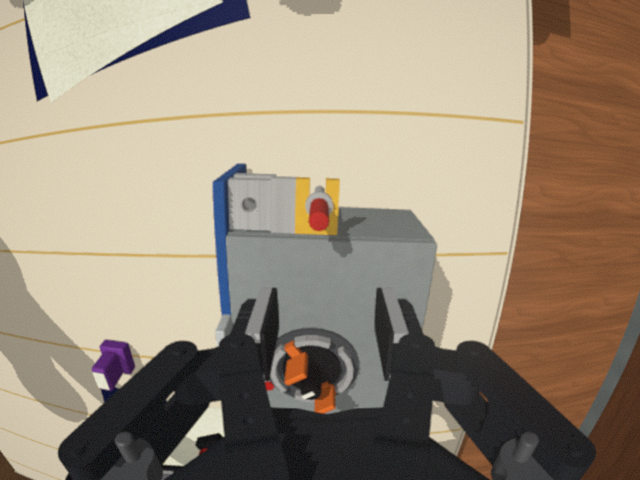

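The pin hangs in the notch at (318,212), let go and upright. Next is the dial: locate the rim centre and tabs.

Run:
```python
from h import *
im=cv2.imread("pics/w4.png")[:,:,::-1].copy()
print("rim",hit(314,365,.122),"pin",hit(319,214,.146))
for i,c,s,m in blobs(wmask(im,5,17,130)): print(c.round(1),s,hit(*c,.145))
to(.69,-.076,.27,-57)
```

```text
rim [ 0.6927 -0.0636] pin [0.6993 0.0972]
[577.2 203.2] [  493     0   147   428 45562] [0.9223 0.1079]
[317.8 224.2] [308 214  22  17  63] [0.6984 0.089 ]
[619.2 429.2] [ 581  336   59  144 4503] [ 1.1584 -0.2455]
[295.1 364.5] [284 341  24  45 788] [ 0.6765 -0.0439]
[325.3 398.5] [315 381  21  33 498] [ 0.7035 -0.088 ]
[474.5 457.7] [457 434  35  46 698] [ 0.8896 -0.2183]
[  8.3 471.2] [  0 455  27  25 188] [ 0.0527 -0.4378]
tool shift [-0.1687 -0.0124 -0.006 ] tool y at -0.01 turn z 56.99 tilt z [ 0.009  0.    -1.   ]
```

```bash
python3 -m handwheel '[-0.032,-0.002,0,0,0,0,-0.032,-0.002,0,0,0,0,-0.032,-0.002,0,0,0,0,-0.032,-0.002,0,0,0,0,-0.034,-0.002,0,0,0,0,0,0,0,0,0,8,0,0,0,0,0,8,0,0,0,0,0,8,0,0,0,0,0,8,0,0,0,0,0,8,0,0,0,0,0,8,0,0,0,0,0,8.5,0,0,0,0,0,0]' 0
python3 - <<'E'
from h import *
im,d=snap("wrist","w5.png"); to(.691,-.068,.129,-57)
for i,c,s,m in blobs(wmask(im,5,17,130),100):
    print(c.round(1),s,hit(*c,.145),cv2.minAreaRect(np.argwhere(m)[:,::-1].astype(np.float32)))
E
```

```text
t: 8.8
tool_pos: [0.6897, -0.0693, 0.2564]
tool_rot: [-3.007, -0.905, 0.004]
contact_force: [-0.2, -0.3, -0.5]
opening: 0.0857
tool shift [ 0.002  -0.0002  0.1277] tool y at -56.35 turn z 0.65 tilt z [-0.002  0.    -1.   ]
[586.8  55.6] [  475     0   165   176 13275] [ 0.9222 -0.1634] ((557.0, 87.49998474121094), (163.99996948242188, 174.99996948242188), 0.0)
[298.1 222.7] [284 205  24  42 606] [ 0.6802 -0.0527] ((295.5, 225.5), (41.0, 23.0), 90.0)
[371.7 224.7] [362 207  25  41 627] [ 0.7084 -0.0979] ((372.9308166503906, 227.5538787841797), (23.814666748046875, 40.0632209777832), 7.125016689300537)
[615.8 417.5] [ 589  387   51   63 1983] [ 0.6791 -0.5632] ((617.25341796875, 416.15753173828125), (54.125423431396484, 52.966773986816406), 65.55604553222656)
[147.  461.9] [135 444  25  36 248] [ 0.296  -0.0561] ((145.5470733642578, 461.7882385253906), (37.044410705566406, 19.25082015991211), 57.52880859375)
```

View pics/w5.png

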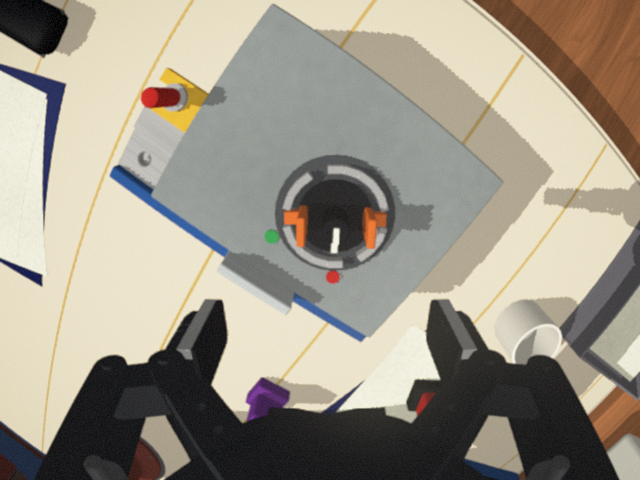

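The dial is clear: tabs at (298,223) and (372,225), pointer at red. I'll centre on it, descend, and pinch.

```bash
python3 -m handwheel '[0,0.007,0,0,0,1.6,0,0,0.04,0,0,0,0,0,0.04,0,0,0,0,0,0.03,0,0,0,0,0,0.012,0,0,0,0,0,0.005,0,0,0,0,0,0,0,0,0]'
python3 -m handwheel '[0,0,0,0,0,0,0,0,0,0,0,0,0,0,0,0,0,0,0,0,0,0,0,0,0,0,0,0,0,0,0,0,0,0,0,0,0,0,0,0,0,0]' 1 40
python3 - <<'E'
from h import *
im,d=snap("wrist","w6.png"); to(.694,-.075,.129,-58)
E
```

```text
t: 9.55
tool_pos: [0.6947, -0.0755, 0.132]
tool_rot: [3.02, 0.863, 0.001]
contact_force: [-0.1, 0.8, 0.7]
opening: 0.0855
t: 10.25
tool_pos: [0.695, -0.074, 0.1361]
tool_rot: [-3.02, -0.864, -0.004]
contact_force: [-6.6, 4.3, 12.3]
opening: 0.0371
tool shift [-0.0014  0.0003  0.0072] tool y at -58.08 turn z -0.08 tilt z [ 0.002  0.002 -1.   ]
```

View pics/w6.png

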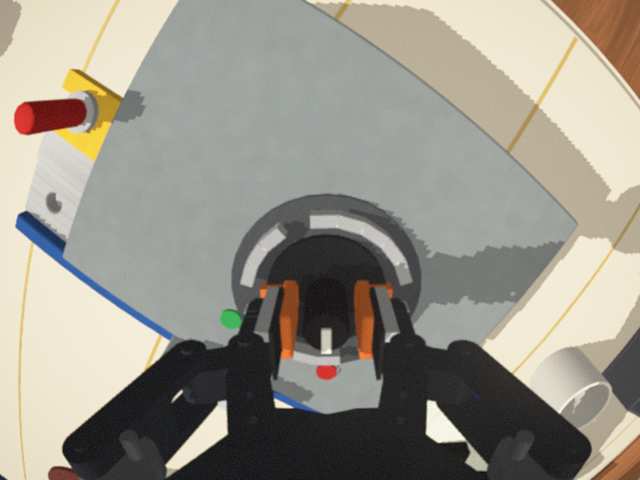

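```bash
python3 -m handwheel '[0,0,-0.004,0,0,0,0,0,0,0,0,3,0,0,0,0,0,5,0,0,0,0,0,6,0,0,0,0,0,6,0,0,0,0,0,6,0,0,0,0,0,6,0,0,0,0,0,6,0,0,0,0,0,6,0,0,0,0,0,6,0,0,0,0,0,6,0,0,0,0,0,6,0,0,0,0,0,5,0,0,0,0,0,2.3,0,0,0,0,0,0,0,0,0,0,0,0,0,0,0,0,0,0]'
python3 - <<'E'
from h import *
to(.694,-.075,.129,-127);print(ctrl.get_obs()["wrist_torque"])
E
```

```text
t: 12.0
tool_pos: [0.6944, -0.0797, 0.1365]
tool_rot: [2.968, -1.007, 0.006]
contact_force: [-2.0, -10.1, 0.8]
opening: 0.0364
tool shift [-0.0032 -0.0035  0.0074] tool y at -127.48 turn z -0.48 tilt z [ 0.001 -0.008 -1.   ]
[-1.760453    0.26846411  0.02087693]
```

```bash
python3 -m handwheel '[0,0,0,0,0,0,0,0,0,0,0,0,0,0,0,0,0,0,0,0,0,0,0,0,0,0,0,0,0,0,0,0,-0.03,0,0,0,0,0,-0.03,0,0,0,0,0,-0.04,0,0,0,0,0,0,0,0,0]' 0
python3 - <<'E'
from h import *
im,d=snap("wrist","w7.png"); to(.694,-.075,.129,0); print(ctrl.get_obs()["q"].round(2))
for i,c,s,m in blobs(wmask(im,5,17,130),100): print(c.round(1),s,hit(*c,.145))
E
```

```text
t: 12.9
tool_pos: [0.6976, -0.0755, 0.2444]
tool_rot: [-2.974, 1.006, -0.021]
contact_force: [0.4, 0.1, 0.8]
opening: 0.0851
tool shift [-0.0031  0.0016  0.112 ] tool y at -127.39 turn z 52.61 tilt z [ 0.009 -0.002 -1.   ]
[-0.21  0.22  1.42  0.    1.5   2.01]
[59.1 73. ] [    0     0   189   234 19657] [0.9216 0.0077]
[296.4 232.9] [282 214  25  44 661] [ 0.71   -0.0596]
[372.7 233.4] [363 215  26  43 684] [ 0.6781 -0.1008]
[ 12.5 347.1] [  0 311  32  58 896] [0.8028 0.2897]
[ 18.7 445.9] [   0  396   50   84 2702] [0.7072 0.5265]
```

View pics/w7.png

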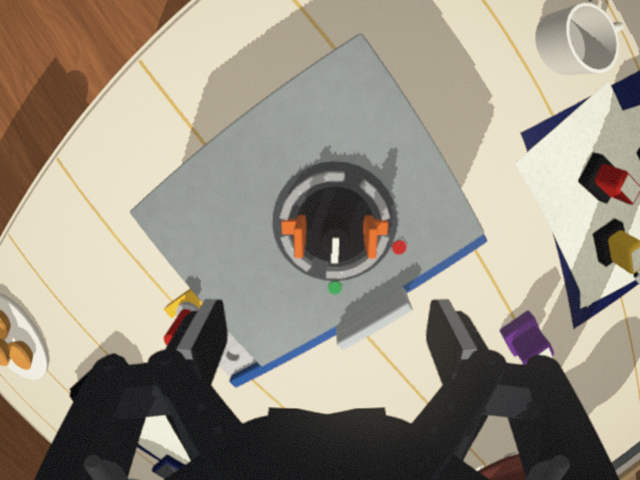

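The pointer is at green (335,287) and the tabs are out evenly. Next I turn back and locate the pull.

```bash
python3 - <<'E'
from h import *
for u,v in((337,345),(413,305),(345,337),(405,300)): print(hit(u,v,.134))
T1=np.eye(4)
E
python3 -m handwheel '[0,0,0,0,0,-8.5,0,0,0,0,0,-8.5,0,0,0,0,0,-8.5,0,0,0,0,0,-8.5,0,0,0,0,0,-8.5,0,0,0,0,0,-8.5,0,0,0,0,0,-8.5,0,0,0,0,0,-8.5,0,0,0,0,0,-8.5,0,0,0,0,0,-8.5,0,0,0,0,0,-8.5,0,0,0,0,0,-8.5,0,0,0,0,0,-8.5,0,0,0,0,0,-8.5,0,0,0,0,0,-8.4,0,0,0,0,0,0]' 0.5
python3 - <<'E'
from h import *
im,d=snap("wrist"); T=tcp(); to(.6,-.055,.18,0)
# static-cam estimate: points with z .12-.14 near front
z=np.load("pics/top0.npz");P=z["P"];m=(P[...,2]>.122)&(P[...,2]<.15)&(abs(P[...,0]-.605)<.025)&(abs(P[...,1]+.05)<.08)
print(P[m].mean(0),P[m].min(0),P[m].max(0))
z=np.load("pics/scene0.npz");P=z["P"];m=(P[...,2]>.118)&(P[...,2]<.15)&(abs(P[...,0]-.605)<.025)&(abs(P[...,1]+.05)<.08)
print(P[m].mean(0),P[m].min(0),P[m].max(0))
E
```

```text
[ 0.6115 -0.0209]
[ 0.6052 -0.0911]
[ 0.6141 -0.031 ]
[ 0.6132 -0.0885]
t: 14.55
tool_pos: [0.6937, -0.0749, 0.234]
tool_rot: [-2.221, -2.22, 0.001]
contact_force: [0.1, -0.3, 1.1]
opening: 0.0428
tool shift [ 0.0196 -0.0937  0.0543] tool y at -0.16 turn z -0.16 tilt z [-0.002  0.    -1.   ]
[ 0.60506585 -0.05359734  0.13280279] [ 0.59862882 -0.08662344  0.1232427 ] [ 0.61096155 -0.02037147  0.14175198]
[ 0.60863308 -0.05149509  0.12794437] [ 0.59907575 -0.0885982   0.11817727] [ 0.61473529 -0.01766761  0.13564903]
```

```bash
python3 -m handwheel '[0.007,-0.029,0,0,0,0,0.007,-0.029,0,0,0,0,0.007,-0.029,0,0,0,0,0,0,0.04,0,0,0,0,0,0.04,0,0,0,0,0,0.025,0,0,0,0,0,0.014,0,0,0,0,0,0,0,0,0]'
python3 -m handwheel '[0,0,0,0,0,0,0,0,0,0,0,0,0,0,0,0,0,0,0,0,0,0,0,0,0,0,0,0,0,0]' 1 50
```

```text
t: 15.4
tool_pos: [0.6055, -0.0538, 0.1136]
tool_rot: [-2.22, -2.217, 0.004]
contact_force: [-0.6, -0.4, 1.3]
opening: 0.0425
t: 15.9
tool_pos: [0.6052, -0.0545, 0.1186]
tool_rot: [-2.221, -2.216, 0.007]
contact_force: [-12.7, -0.4, 8.8]
opening: 0.0086
```

```bash
python3 -m handwheel '[0,0.001,-0.003,0,0,0,0,-0.008,0,0,0,0,0,-0.012,0,0,0,0,0,-0.012,0,0,0,0,0,-0.012,0,0,0,0,0,-0.012,0,0,0,0,0,-0.012,0,0,0,0,0,-0.012,0,0,0,0,0,-0.012,0,0,0,0,0,-0.012,0,0,0,0,0,-0.012,0,0,0,0,0,-0.012,0,0,0,0,0,-0.012,0,0,0,0,0,-0.002,0,0,0,0,0,0,0,0,0,0]'
python3 -m handwheel '[0,0,0,0,0,0,0,0,0,0,0,0,0,0,0,0,0,0,0,0,0,0,0,0,0,0,-0.03,0,0,0,0,0,-0.04,0,0,0,0,0,-0.04,0,0,0,0,0,-0.04,0,0,0,0,0,0,0,0,0]' 0.5
python3 - <<'E'
from h import *
im,d=snap("top","top1.png");P=cloud("top",d)
np.savez("pics/top1.npz",im=im,P=P); print(tcp()[:3,3])
m=(P[...,2]>.122)&(P[...,2]<.15)&(abs(P[...,0]-.48)<.06)&(abs(P[...,1]+.05)<.06)
print("pull",P[m].mean(0) if m.any() else None)
for k,a in (("red",(172,6)),("yel",(19,34)),("pur",(125,160))):
    for i,c,s,m in blobs(wmask(im,*a),20): print(k,c.round(1),s[4],np.median(P[m],0).round(3))
s,_=snap("scene"); cv2.imwrite("pics/combo1.png",np.hstack([cv2.resize(im[140:340,270:510,::-1],(480,400)),cv2.resize(s[170:370,160:340,::-1],(320,356))[:,:].copy() if 0 else cv2.resize(s[170:370,165:325,::-1],(320,400))]))
E
```

```text
t: 17.4
tool_pos: [0.4641, -0.0485, 0.1186]
tool_rot: [-2.214, -2.213, -0.012]
contact_force: [-0.4, 21.0, -5.2]
opening: 0.0086
t: 18.3
tool_pos: [0.4692, -0.0554, 0.2774]
tool_rot: [2.214, 2.213, 0.01]
contact_force: [0.2, 0.5, 0.4]
opening: 0.043
[ 0.46803365 -0.05507888  0.27392645]
pull None
red [291.7 188.4] 25 [0.698 0.089 0.145]
red [444.1 252.4] 74 [ 0.505 -0.351  0.066]
red [319.2 283.2] 427 [0.412 0.011 0.595]
red [348.3 262.6] 688 [ 0.453 -0.051  0.592]
red [351.9 301. ] 740 [ 0.358 -0.068  0.594]
red [322.6 336.3] 55 [0.3   0.006 0.603]
red [311.5 385.8] 610 [0.204 0.031 0.624]
red [241.5 425.2] 25 [0.071 0.221 0.302]
red [300.1 436.2] 175 [0.109 0.056 0.642]
red [296.4 459. ] 43 [0.07  0.063 0.65 ]
yel [296.  192.3] 111 [0.69  0.076 0.095]
yel [439.1 283.6] 81 [ 0.412 -0.332  0.063]
pur [380.  295.7] 89 [ 0.382 -0.156  0.025]
```

View pics/combo1.png

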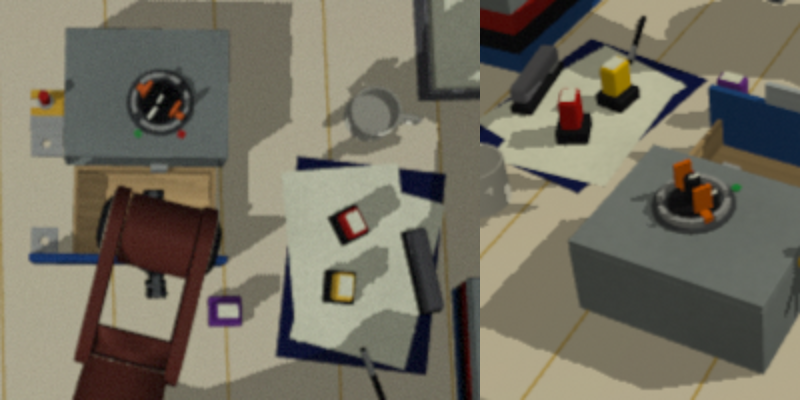

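The drawer is open about 14 cm, the purple stamp is untouched, and the red and yellow stamps haven't moved. I'll go over the stamps.

```bash
python3 -m handwheel '[-0.035,-0.001,0,0,0,0,-0.035,-0.001,0,0,0,0,-0.035,-0.001,0,0,0,0,-0.035,-0.001,0,0,0,0,-0.035,-0.001,0,0,0,0,-0.035,-0.001,0,0,0,0,-0.035,-0.001,0,0,0,0,-0.035,-0.001,0,0,0,0,0,0,0,0,0,0]' 0.25
python3 - <<'E'
from h import *
im,d=snap("wrist","w8.png"); T=tcp(); print(T[:3,3]); np.save("pics/w8T.npy",T)
t,_=snap("top"); 
z=np.load("pics/top1.npz");P=z["P"];b=wmask(z["im"],100,125)
for i,c,s,m in blobs(b,100):
    p=P[m]; p=p[abs(p[:,2]-.105)<.012]
    if len(p)>40: print("blue",c,len(p),np.polyfit(p[:,1],p[:,0],1),p[:,0].min(),p[:,1].min(),p[:,1].max())
E
```

```text
t: 19.3
tool_pos: [0.4566, -0.337, 0.2665]
tool_rot: [-2.224, -2.214, 0.002]
contact_force: [1.1, -0.2, 0.5]
opening: 0.0643
[ 0.45690151 -0.33522602  0.26665164]
blue [301.83941606 268.52554745] 135 [0.03091935 0.46767965] 0.4637723855488644 0.020947082850305297 0.11686229135068275
```

View pics/w8.png

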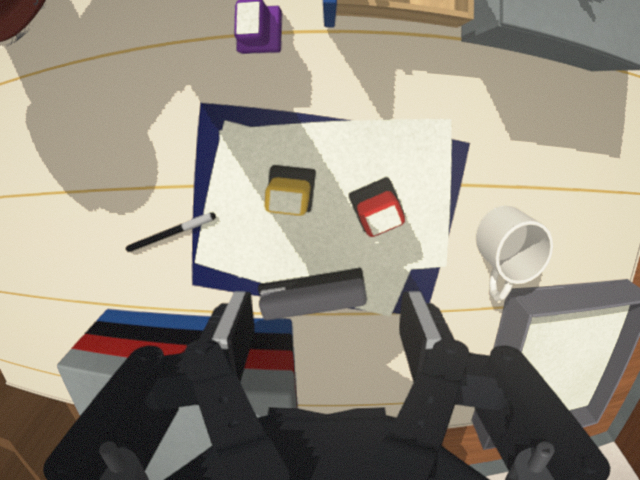

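Yellow's label is at about (288,203) and red's at (382,220). The wide sides run roughly along image x, so the grasp is across, near world y. I'll fit the labels on the z=70 mm plane.

Run:
```python
from h import *
im=cv2.imread("pics/w8.png")[:,:,::-1].copy(); T=np.load("pics/w8T.npy")
for n,c in(("yel",[(271,191),(307,194),(306,215),(269,213)]),("red",[(361,211),(396,204),(403,227),(369,236)])):
    q=np.array([hit(u,v,.07,T) for u,v in c]); print(n,"clicked",q.mean(0),cv2.minAreaRect(q.astype(np.float32)))
H=cv2.cvtColor(im,cv2.COLOR_RGB2HSV)
for n,a in(("yel",(17,34)),("red",(172,6))):
    # top face + body mask: close colour over label, then keep far-side portion
    m=wmask(im,*a,110,60); m[:160]=0;m[245:]=0;m[:,:255]=0;m[:,415:]=0
    for i,c,s,k in blobs(m,100):
        h=cv2.convexHull(np.argwhere(k)[:,::-1]); w=np.array([hit(*p[0],.07,T) for p in h],np.float32)
        print(n,s,w.mean(0),cv2.minAreaRect(w), "body front-edge px",cv2.approxPolyDP(h,3,True)[:,0].tolist())
```

```text
yel clicked [ 0.421225 -0.34325 ] ((0.42088013887405396, -0.3430573642253876), (0.021746931597590446, 0.03556749224662781), 86.11211395263672)
red clicked [ 0.51135 -0.35965] ((0.5113000273704529, -0.35910001397132874), (0.03597654029726982, 0.026746345683932304), 15.444231033325195)
yel [265 177  46  38 804] [ 0.42145    -0.33502916] ((0.4202207624912262, -0.3358837366104126), (0.03475700318813324, 0.04209963232278824), 83.07890319824219) body front-edge px [[309, 183], [304, 213], [266, 209], [265, 192], [273, 178]]
red [357 191  48  46 822] [ 0.5069421 -0.3543947] ((0.5087674260139465, -0.35300010442733765), (0.040694043040275574, 0.03677226975560188), 24.562519073486328) body front-edge px [[404, 221], [371, 236], [364, 229], [357, 205], [390, 191], [398, 201]]
```

```bash
python3 - <<'E'
from h import *
im,d=snap("top","top2.png");P=cloud("top",d)
f=(P[...,2]<.02)&(P[...,2]>.006)&(P[...,0]>.45)&(P[...,0]<.64)&(abs(P[...,1]+.05)<.14)
for i,c,s,k in blobs(f.astype(np.uint8),50): print("floor",s,P[k].min(0),P[k].max(0),P[k].mean(0))
m=(P[...,2]>.122)&(P[...,2]<.15)&(abs(P[...,0]-.48)<.06)&(abs(P[...,1]+.05)<.06)
print("pull",P[m].mean(0),P[m].min(0),P[m].max(0))
to(.511,-.359,.2,-74.6)
E
python3 -m handwheel '[0,0,0,0,0,8.3,0,0,0,0,0,8.3,0,0,0,0,0,8.3,0,0,0,0,0,8.3,0,0,0,0,0,8.3,0,0,0,0,0,8.3,0,0,0,0,0,8.3,0,0,0,0,0,8.3,0,0,0,0,0,8.3,0,0,0,0,0,0]' 0.3
python3 - <<'E'
from h import *
to(.511,-.359,.03,-74.6)
E
```

```text
floor [ 308  226   67   42 2161] [ 0.47271319 -0.15178271  0.00600125] [0.6033332  0.05263951 0.01999971] [ 0.53715341 -0.05074677  0.01204916]
pull [ 0.46472858 -0.04568624  0.13328298] [ 0.45954342 -0.07897401  0.12266648] [ 0.47039193 -0.01340367  0.14289711]
tool shift [-0.0256  0.0536  0.0673] tool y at -0.03 turn z 74.57 tilt z [-0.002  0.002 -1.   ]
t: 20.45
tool_pos: [0.4582, -0.3328, 0.2688]
tool_rot: [-3.113, -0.421, 0.001]
contact_force: [0.1, 0.1, -0.3]
opening: 0.06
tool shift [0.044  0.0395 0.2388] tool y at -74.6 turn z 0.0 tilt z [-0.     0.001 -1.   ]
```

```bash
python3 -m handwheel '[0.022,0.02,0,0,0,0,0.022,0.0195,0,0,0,0,0,0,0.04,0,0,0,0,0,0.04,0,0,0,0,0,0.04,0,0,0,0,0,0.04,0,0,0,0,0,0.04,0,0,0,0,0,0.025,0,0,0,0,0,0.014,0,0,0,0,0,0,0,0,0]'
python3 -m handwheel '[0,0,0,0,0,0,0,0,0,0,0,0,0,0,0,0,0,0,0,0,0,0,0,0,0,0,0,0,0,0]' 1 30
python3 -m handwheel '[0,0,-0.01,0,0,0,0,0,-0.03,0,0,0,0,0,-0.04,0,0,0,0,0,-0.04,0,0,0,0,0,-0.04,0,0,0,0,0,0,0,0,0]'
python3 - <<'E'
from h import *
to(.54,-.1,.19,-92)
E
```

```text
t: 21.45
tool_pos: [0.5098, -0.3589, 0.0279]
tool_rot: [-3.11, -0.421, 0.005]
contact_force: [-1.2, 0.1, -0.4]
opening: 0.0595
t: 21.95
tool_pos: [0.5124, -0.3619, 0.0329]
tool_rot: [3.111, 0.418, 0.004]
contact_force: [0.3, -0.0, 7.0]
opening: 0.0276
t: 22.55
tool_pos: [0.5138, -0.3633, 0.1991]
tool_rot: [3.103, 0.417, 0.014]
contact_force: [0.7, -1.2, 0.3]
opening: 0.0276
tool shift [ 0.0946 -0.2471  0.007 ] tool y at -74.71 turn z 17.29 tilt z [ 0.01  -0.009 -1.   ]
```

```bash
python3 -m handwheel '[0.0135,-0.0353,0,0,0,0,0.0135,-0.0353,0,0,0,0,0.0135,-0.0353,0,0,0,0,0.0135,-0.0353,0,0,0,0,0.0135,-0.0353,0,0,0,0,0.0135,-0.0353,0,0,0,0,0.0135,-0.0353,0,0,0,0,0,0,0,0,0,8,0,0,0,0,0,8,0,0,0,0,0,1.3,0,0,0,0,0,0]'
python3 - <<'E'
from h import *
im,d=snap("wrist","w9.png"); to(.54,-.1,.047,-92)
E
```

```text
t: 23.65
tool_pos: [0.5366, -0.0974, 0.1899]
tool_rot: [-3.141, 0.052, 0.001]
contact_force: [0.8, -0.5, -1.0]
opening: 0.028
tool shift [0.0034 0.0024 0.143 ] tool y at -91.9 turn z 0.1 tilt z [-0.001  0.    -1.   ]
```

View pics/w9.png

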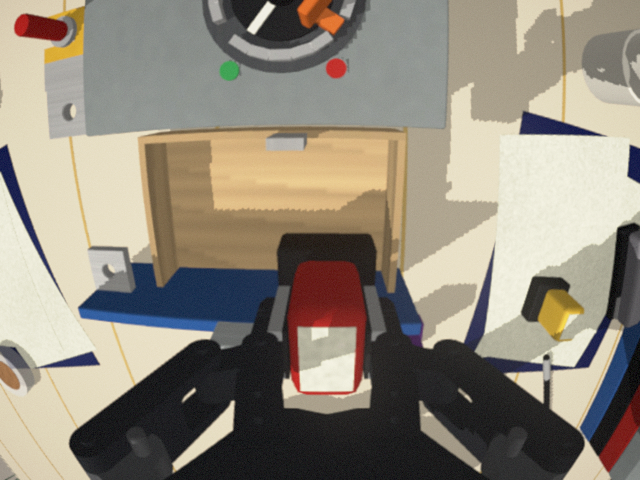

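```bash
python3 -m handwheel '[0.002,-0.006,0,0,0,0,0,0,0.03,0,0,0,0,0,0.03,0,0,0,0,0,0.03,0,0,0,0,0,0.03,0,0,0,0,0,0.015,0,0,0,0,0,0.006,0,0,0,0,0,0,0,0,0]'
python3 -m handwheel '[0,0,0,0,0,0,0,0,0,0,0,0,0,0,0,0,0,0,0,0,0,0,0,0]' 0.47
python3 -m handwheel '[0,0,-0.02,0,0,0,0,0,-0.04,0,0,0,0,0,-0.05,0,0,0,0,0,-0.05,0,0,0,0,0,-0.05,0,0,0,0,0,0,0,0,0]'
python3 - <<'E'
from h import *
im,d=snap("top","top3.png");P=cloud("top",d); c=im
T=tcp(); to(.421,-.343,.25,-93.9)
for k,a in (("red",(172,6)),("yel",(19,34))):
    for i,c,s,m in blobs(wmask(im,*a),20):
        md=np.median(P[m],0)
        if md[2]<.16: print(k,c.round(1),s[4],md.round(3))
E
```

```text
t: 24.5
tool_pos: [0.5392, -0.0914, 0.0491]
tool_rot: [-3.141, 0.055, 0.001]
contact_force: [-0.1, 0.2, -1.3]
opening: 0.0278
t: 24.9
tool_pos: [0.5399, -0.0917, 0.0503]
tool_rot: [3.141, -0.055, 0.003]
contact_force: [0.3, 0.5, 0.7]
opening: 0.0452
t: 25.5
tool_pos: [0.5431, -0.0927, 0.2699]
tool_rot: [3.136, -0.055, 0.026]
contact_force: [0.5, -0.1, 0.6]
opening: 0.0454
tool shift [-0.1118  0.2548  0.015 ] tool y at -92.01 turn z 1.89 tilt z [ 0.01  -0.003 -1.   ]
red [291.8 188.5] 26 [0.698 0.089 0.142]
red [353.9 248.7] 35 [ 0.521 -0.083  0.077]
red [505.7 360.5] 73 [ 0.189 -0.509  0.096]
yel [295.8 192.6] 107 [0.689 0.077 0.095]
yel [439.3 283.5] 83 [ 0.414 -0.331  0.063]
```

```bash
python3 -m handwheel '[-0.014,0.0319,0,0,0,0,-0.014,0.0319,0,0,0,0,-0.014,0.0319,0,0,0,0,-0.014,0.0319,0,0,0,0,-0.014,0.0319,0,0,0,0,-0.014,0.0319,0,0,0,0,-0.014,0.0319,0,0,0,0,-0.014,0.0319,0,0,0,0,0,0,0.02,0,0,1.9,0,0,0.02,0,0,0,0,0,0,0,0,0]' 0.3
python3 - <<'E'
from h import *
im,d=snap("wrist","w10.png"); to(.421,-.343,.03,-93.9); T=tcp()
m=wmask(im,17,34,110,60)
for i,c,s,k in blobs(m,200): print(c.round(1),s,hit(*c,.06))
E
```

```text
t: 26.65
tool_pos: [0.4161, -0.3409, 0.214]
tool_rot: [-3.133, 0.108, 0.01]
contact_force: [-0.9, 0.7, 0.3]
opening: 0.0599
tool shift [0.0049 0.0021 0.1861] tool y at -93.92 turn z -0.02 tilt z [-0.004  0.004 -1.   ]
[612.   89.4] [608   0   7 184 247] [ 0.5223 -0.626 ]
[154.6 114.4] [145  25  24 186 398] [ 0.511  -0.2021]
[490.5 145.9] [488  81   5 134 270] [ 0.4637 -0.4851]
[329.8 195.6] [312 173  37  59 979] [ 0.4273 -0.3453]
[480.4 288.6] [471 229  17 124 205] [ 0.3273 -0.4848]
```

View pics/w10.png

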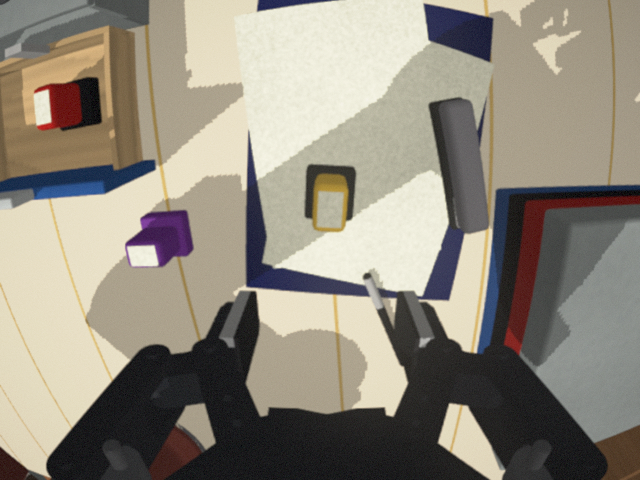

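Red stands in the drawer at (65,105). Yellow at (330,205) is where I expected. Grasping it now.

```bash
python3 -m handwheel '[0.005,0.002,0.02,0,0,0,0,0,0.04,0,0,0,0,0,0.04,0,0,0,0,0,0.04,0,0,0,0,0,0.03,0,0,0,0,0,0.014,0,0,0,0,0,0,0,0,0]'
python3 -m handwheel '[0,0,0,0,0,0,0,0,0,0,0,0,0,0,0,0,0,0,0,0,0,0,0,0,0,0,0,0,0,0]' 1 30
python3 -m handwheel '[0,0,-0.01,0,0,0,0,0,-0.03,0,0,0,0,0,-0.04,0,0,0,0,0,-0.04,0,0,0,0,0,-0.04,0,0,0,0,0,-0.02,0,0,0,0,0,0,0,0,0]'
python3 - <<'E'
from h import *
to(.54,0.0,.2,-92)
E
```

```text
t: 27.4
tool_pos: [0.4224, -0.3438, 0.0337]
tool_rot: [-3.137, 0.106, 0.004]
contact_force: [-0.6, 0.9, 0.3]
opening: 0.0597
t: 27.9
tool_pos: [0.4247, -0.3463, 0.0379]
tool_rot: [3.137, -0.107, 0.005]
contact_force: [0.4, 1.3, 6.9]
opening: 0.028
t: 28.6
tool_pos: [0.4245, -0.3465, 0.2203]
tool_rot: [3.134, -0.107, 0.009]
contact_force: [-0.1, -0.6, -1.7]
opening: 0.0276
tool shift [ 0.0915 -0.3537  0.0187] tool y at -93.92 turn z -1.92 tilt z [ 0.006 -0.006 -1.   ]
```

```bash
python3 -m handwheel '[0.0092,-0.0354,0,0,0,0,0.0092,-0.0354,0,0,0,0,0.0092,-0.0354,0,0,0,0,0.0092,-0.0354,0,0,0,0,0.0092,-0.0354,0,0,0,0,0.0092,-0.0354,0,0,0,0,0.0092,-0.0354,0,0,0,0,0.0092,-0.0354,0,0,0,0,0.0092,-0.0354,0,0,0,0,0.0092,-0.0354,0,0,0,0,0,0,0,0,0,-1.9,0,0,0,0,0,0]'
python3 - <<'E'
from h import *
to(.54,0.0,.054,-92)
E
```

```text
t: 29.8
tool_pos: [0.5379, 0.003, 0.2128]
tool_rot: [-3.141, 0.052, 0.006]
contact_force: [-0.0, -0.9, -1.0]
opening: 0.0274
tool shift [0.0028 0.003  0.1588] tool y at -91.9 turn z 0.1 tilt z [-0.004  0.    -1.   ]
```

```bash
python3 -m handwheel '[0.002,0.005,0,0,0,0,0,0,0.04,0,0,0,0,0,0.04,0,0,0,0,0,0.03,0,0,0,0,0,0.03,0,0,0,0,0,0.015,0,0,0,0,0,0.005,0,0,0,0,0,0,0,0,0]'
python3 -m handwheel '[0,0,0,0,0,0,0,0,0,0,0,0,0,0,0,0,0,0,0,0,0,0,0,0]' 0.47
python3 -m handwheel '[0,0,-0.02,0,0,0,0,0,-0.04,0,0,0,0,0,-0.05,0,0,0,0,0,-0.05,0,0,0,0,0,-0.05,0,0,0,-0.05,0,0,0,0,0,-0.05,0,0,0,0,0,0,0,0,0,0,0]'
python3 - <<'E'
from h import *
im,d=snap("wrist","w11.png"); to(.445,-.046,.2,0); print(ctrl.get_obs()["q"].round(2))
E
```

```text
t: 30.6
tool_pos: [0.5409, -0.0036, 0.0552]
tool_rot: [3.141, -0.057, -0.001]
contact_force: [-0.1, -0.4, -1.4]
opening: 0.0275
t: 31.0
tool_pos: [0.5417, -0.0031, 0.0564]
tool_rot: [3.141, -0.055, 0.003]
contact_force: [0.1, 0.3, 0.0]
opening: 0.0453
t: 31.8
tool_pos: [0.4365, 0.0011, 0.2649]
tool_rot: [3.141, -0.055, 0.0]
contact_force: [-0.3, 0.7, 0.3]
opening: 0.0449
tool shift [0.0075 0.0465 0.0655] tool y at -92.01 turn z 87.99 tilt z [ 0.002 -0.    -1.   ]
[-0.17 -0.44  1.98 -0.    1.6   1.44]
```

View pics/w11.png

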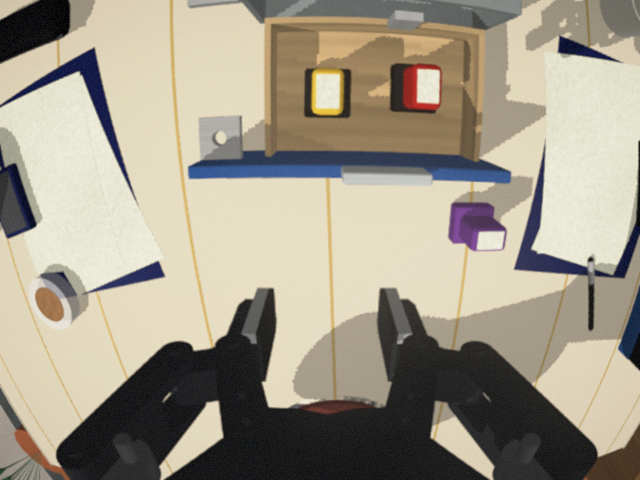

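Both stamps stand in the drawer: yellow at (327,92), red at (417,88). I'll shut it by pushing the pull with closed fingers.

```bash
python3 -m handwheel '[-0.008,0.024,0,0,0,0,0,0.023,0,0,0,0,0,0,0.04,0,0,0,0,0,0.04,0,0,0,0,0,0.04,0,0,0,0,0,0.035,0,0,0,0,0,0,0,0,0]' 1 40
python3 -m handwheel '[0.008,0,0,0,0,0,0.01,0,0,0,0,0,0.01,0,0,0,0,0,0.01,0,0,0,0,0,0.01,0,0,0,0,0,0.01,0,0,0,0,0,0.01,0,0,0,0,0,0.01,0,0,0,0,0,0.01,0,0,0,0,0,0.01,0,0,0,0,0,0.01,0,0,0,0,0,0.01,0,0,0,0,0,0.01,0,0,0,0,0,0.01,0,0,0,0,0,0,0,0,0,0,0]'
```

```text
t: 32.55
tool_pos: [0.4282, -0.0454, 0.105]
tool_rot: [-3.138, 0.055, 0.017]
contact_force: [-1.0, 0.8, 0.6]
opening: 0.0003
t: 34.05
tool_pos: [0.571, -0.051, 0.1105]
tool_rot: [-3.14, 0.055, -0.003]
contact_force: [-0.3, -0.1, 0.2]
opening: 0.0
```

```bash
python3 -m handwheel '[0.008,0,0,0,0,0,0.006,0,0,0,0,0,0,0,0,0,0,0]'
```

```text
t: 34.35
tool_pos: [0.5842, -0.0516, 0.1105]
tool_rot: [-3.141, 0.055, -0.002]
contact_force: [0.3, 0.1, 0.5]
opening: 0.0003
```

```bash
python3 -m handwheel '[0.004,0,0,0,0,0,0.004,0,0,0,0,0]'; python3 -m handwheel '[0.003,0,0,0,0,0,0.003,0,0,0,0,0]'
```

```text
t: 34.55
tool_pos: [0.5893, -0.0517, 0.1103]
tool_rot: [-3.141, 0.055, 0.01]
contact_force: [-19.3, 1.1, 13.1]
opening: -0.0001
t: 34.75
tool_pos: [0.5892, -0.0517, 0.1103]
tool_rot: [-3.14, 0.054, 0.038]
contact_force: [-41.6, 1.2, 28.0]
opening: -0.0001
```

```bash
python3 -m handwheel '[0.003,0,0,0,0,0,0.003,0,0,0,0,0]'
```

```text
t: 34.95
tool_pos: [0.5892, -0.0517, 0.1104]
tool_rot: [-3.139, 0.053, 0.065]
contact_force: [-66.1, 1.5, 42.6]
opening: -0.0001
```

The drawer is against its stop. Back off, then rise over the dial and open.

```bash
python3 -m handwheel '[-0.015,0,0,0,0,0,-0.025,0,0,0,0,0,0,0,-0.04,0,0,0,0,0,-0.04,0,0,0,0,0,-0.04,0,0,0,0,0,-0.025,0,0,0,0.035,0.006,0,0,0,0,0.035,0.006,0,0,0,0,0.035,0.006,0,0,0,0,0.015,0.005,0,0,0,0,0,0,0,0,0,7,0,0,0,0,0,7,0,0,0,0,0,7,0,0,0,0,0,7,0,0,0,0,0,7,0,0,0,0,0,0]' 0
python3 - <<'E'
from h import *
im,d=snap("wrist","w12.png"); to(.694,-.078,.133,-127.4)
for i,c,s,m in blobs(wmask(im,5,17,130),100):
    if 200<c[0]<450 and c[1]<330: print(c.round(1),s,hit(*c,.145))
E
```

```text
t: 36.55
tool_pos: [0.6828, -0.0781, 0.2553]
tool_rot: [-2.979, 0.997, -0.001]
contact_force: [-0.6, -0.2, 0.1]
opening: 0.0855
tool shift [ 0.0089 -0.0068  0.1224] tool y at -126.87 turn z 0.53 tilt z [ 0.001  0.    -1.   ]
[281.9 213.4] [268 195  25  42 638] [ 0.7098 -0.0588]
[356.4 213.7] [347 196  25  42 623] [ 0.6777 -0.1011]
```

View pics/w12.png

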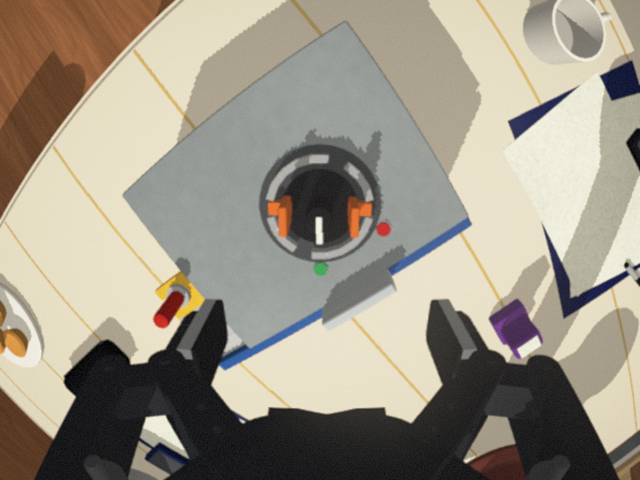

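The drawer is shut, the pin is still parked, and the tabs are clear. Descend, pinch, turn back.

```bash
python3 -m handwheel '[0.0085,-0.006,0,0,0,0.5,0,0,0.04,0,0,0,0,0,0.04,0,0,0,0,0,0.03,0,0,0,0,0,0.011,0,0,0,0,0,0,0,0,0]'
python3 -m handwheel '[0,0,0,0,0,0,0,0,0,0,0,0,0,0,0,0,0,0,0,0,0,0,0,0,0,0,0,0,0,0,0,0,0,0,0,0,0,0,0,0,0,0]' 1 40
```

```text
t: 37.2
tool_pos: [0.692, -0.0782, 0.1319]
tool_rot: [2.975, -1.009, -0.006]
contact_force: [-0.4, 0.2, 0.2]
opening: 0.0852
t: 37.9
tool_pos: [0.6944, -0.0797, 0.1403]
tool_rot: [2.974, -1.01, 0.009]
contact_force: [-5.6, -0.5, 10.7]
opening: 0.0367
```

```bash
python3 -m handwheel '[0,0,0,0,0,-3,0,0,0,0,0,-5,0,0,0,0,0,-6,0,0,0,0,0,-6,0,0,0,0,0,-6,0,0,0,0,0,-6,0,0,0,0,0,-6,0,0,0,0,0,-6,0,0,0,0,0,-6,0,0,0,0,0,-6,0,0,0,0,0,-6,0,0,0,0,0,-5,0,0,0,0,0,-2.3,0,0,0,0,0,0,0,0,0,0,0,0]'
python3 - <<'E'
from h import *
to(.694,-.078,.133,-58)
E
```

```text
t: 39.4
tool_pos: [0.6945, -0.0744, 0.1402]
tool_rot: [-3.016, -0.861, -0.01]
contact_force: [-5.3, 11.5, 13.4]
opening: 0.0363
tool shift [-0.0024  0.0028  0.0072] tool y at -58.13 turn z -0.13 tilt z [ 0.005  0.007 -1.   ]
```

```bash
python3 -m handwheel '[0,0,0,0,0,0,0,0,0,0,0,0,0,0,0,0,0,0,0,0,0,0,0,0,0,0,0,0,0,0,0,0,-0.03,0,0,0,0,0,-0.03,0,0,0,0,0,-0.04,0,0,0,0,0,-0.03,0,0,0,0,0,0,0,0,0]' 0
python3 - <<'E'
from h import *
im,d=snap("wrist","w13.png"); t,dt=snap("top","top4.png"); P=cloud("top",dt)
for i,c,s,m in blobs(wmask(im,5,17,130),100):
    if 200<c[0]<450 and c[1]<330: print(c.round(1),s,hit(*c,.145))
a=np.load("pics/top0.npz")["im"]
cv2.imwrite("pics/combo2.png",np.hstack([cv2.resize(im[:,:,::-1],(400,300)),cv2.resize(t[:,:,::-1],(400,300))]))
E
```

```text
t: 40.4
tool_pos: [0.6954, -0.0794, 0.272]
tool_rot: [3.016, 0.858, 0.016]
contact_force: [0.9, -0.3, 1.6]
opening: 0.0854
[283.6 218.9] [270 202  24  39 557] [ 0.6788 -0.0523]
[353.8 218. ] [345 202  23  38 535] [ 0.7068 -0.0964]
```

View pics/combo2.png

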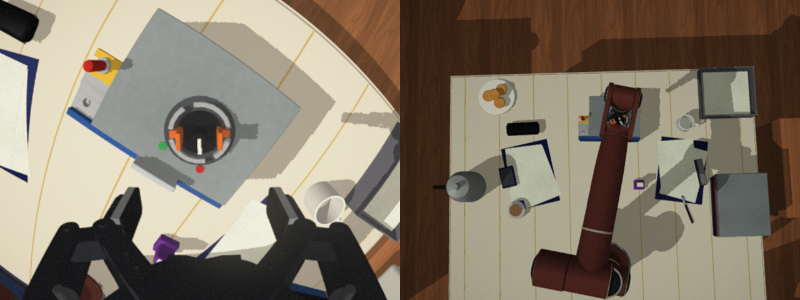

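The pointer is at red, the tabs are out, the drawer is shut, the pin is parked, and the bystanders are in place. Handing in.

```bash
python3 -c "
from station import ctrl
print(ctrl.finish_job())"
```

```text
the job is handed in; nothing more can be done
None
```

The job is done and handed in at about 40 s of the 210 s allowed; no verdict was reported.

- **Pin:** I drew the travel pin and hung it in the yellow notch. It was upright and free in the last wrist picture.
- **Dial to green, drawer open:** I pinched both tabs, turned the dial to green and let the tabs spring out. I then pulled the drawer out about 14 cm.
- **Stamps:** only red and yellow were on the table, and both stood upright in the drawer before I shut it. The purple look-alike was left where it was.
- **Drawer shut, dial back to red:** I pushed the drawer to its stop and turned the dial back. The last pictures show the pointer at red, both tabs out and the drawer front flush. The tab axis is within about 0.5° of where it started.
- **Bystanders:** by eye, nothing else on the table had moved in the last top view; I did not measure it.

**Checks that disagreed or are open:**
- **Dial centre:** my estimates differed by up to about 5 mm, which gave about 10 N of side force while turning.
- **Cabinet angle:** the cabinet is turned about 2°, which gave about 21 N of side force while pulling the drawer.
- **Closing force:** at the drawer stop the fingertips pressed with about 66 N (about 79 N with the vertical part). That is over the 40 N limit set for the arm and gripper body, and under the 120 N wrist limit. As far as I know only the fingertips were touching.
- **Latch:** I did not test it by pulling on the drawer.

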